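# Set the brew faders to the recipe clips

### The arm

A 7-joint arm with a two-finger parallel gripper is mounted at the origin on the work surface. World frame = base frame: x ahead of the robot, y to its left, z up, the work surface at z = 0. Lengths are in m, angles in rad, forces in N, time in s.
With the tool pointing down it reaches from about 0.4 to 0.85 m from the base axis. Payload 4.5 kg.
Tool frame: the origin (TCP) lies between the finger pads; the fingertips stand 11 mm ahead of it and the grasp point (between the pads) lies 8 mm behind it (r.tip_reach is the distance from the TCP to the fingertips, in m); x points along the fingers, y is the direction in which the jaws open and shut, and the axes are right-handed (so a half turn about x gives the same grasp; the last joint's range is limited). The gripper opens to 88 mm and grips with 3 to 60 N. Pads are 18 mm wide; open, the fingers measure 123 mm over their backs; the gripper's body (75 mm by 187 mm) begins 45 mm behind the grasp point.
Start: joints at [-1.084, 0.689, -0.195, 1.565, 0.157, 0.902, -0.215], TCP at [0.273, 0.562, 0.21] pointing down, gripper open.
Joint ranges: [-3.01, 3.01], [-0.46, 2.08], [-1.47, 1.51], [0.13, 2.56], [-1, 4.14], [0.04, 2.09], [-2.66, 2.66]. Speed limits (rad/s): [2.57, 2.57, 3.14, 3.14, 3.14, 3.14, 3.14].

### API

Orientations are given as a unit quaternion [x, y, z, w].
In Python, from plant import r gives the robot as it stands.
- The arm moves only by the tool drive_tool, never from a script. Its argument "deltas" is a list of rows, each a list of 3 entries, a list of its own where there are three numbers: the turn, a rotation vector about the tool's x, y, z in degrees, then the shift along the tool's x, y, z in cm, then the finger opening in cm, from 0 to 8.81. A call has 1 to 12 rows; each row shifts and turns the commanded pose from where the row before left it, along the tool's axes as they then stand; what a row does not reach is not made up. A row lasts 1/12 s, in which the tool goes at most 41.7 mm and 7.16 degrees, less where a joint would pass 70% of its speed; a pose out of reach is approached as far as the arm can. A call is refused whole if a number of a shift passes 4.17 or a number of a turn 7.16, either way. A call with a gripper value outside its range is refused whole. The fingers move at their own pace and stop on an object; "force" is the grip in N (left out, the last holds). Time passes only in rows, so rows that do not move let the fingers close. It gives the time, the measured TCP pose, the force and the opening at its end, in the units of the state.
- r.get_state(): the state, without advancing time (a new reading comes with each control period).
- r.snapshot(name): name is "scene" or "side" or "wrist"; returns a dict with "color" (420x560x3 uint8, red, green, blue), "fov_y" (degrees; the focal length in pixels is half the picture's height over the tangent of half this angle, whatever the lens; pixels are square), "cx", "cy" (the principal point, pixels), "extrinsics" (4x4, takes a point from world to camera coordinates); the wrist camera has in their place "tool_from_camera" (4x4, takes a point from camera to tool coordinates, whose origin is the TCP and whose axes are the tool frame's). Camera axes: x right, y up, looking along -z (the intrinsics and any distortion apply to the point x, -y, -z); pixel columns grow to the right and rows downward; lengths in m; the calibration is good to about 2 mm. A picture is of the moment at which its call begins: read the wrist's pose just before it. There is no depth.
- r.finish_job(): hands the job in, once; it reports no verdict.
The state is a dict: "clock": time; "q": joint angles; "qd": joint speeds; "joint_torque": joint torques, N m; "tool_pos": TCP position; "eef_rot": TCP orientation; "contact_force": force on the tool from outside, world axes, zero at the start; "moment": the same for the moment, N m; "opening": opening from 0.0 (shut) to 1.0 (fully open).
Only numpy, scipy, OpenCV 4.12 (cv2) and the standard library are available. Lean on these libraries where they do the work, as an engineer would, in place of code of your own. Each camera call takes 0.05 s, during which the arm holds its last target. There are 200 camera calls.

### The job

Set the espresso bar's control deck for the next drink: lift the steel dosing cup off the red fader's track before moving that fader and set it down gently, upright, wholly on the round cork mat. Slide the red and the blue fader so that the line on each grip is level with the clip of its own colour. Leave the white fader and everything else on the counter where it is.

Things in the scene. Friction and masses are not known exactly. Their poses are not given: they have to be found in the camera images.
- deck: wooden board 200 (x) x 330 (y) x 15 mm high, fixed; origin: centre of its underside, y along the tracks. On it three parallel aluminium fader modules, 58 mm apart in x in any order of colours, each 44 x 210 x 14 mm (tops 29 mm above the table), centred 40 mm to +y of the deck's centre. The tamper and leveller stand on its -y end.
- red (a joint): position of the red grip along its track, 0 to 0.16 m; it grows along the deck's +y. It stays where it is left (friction about 1.5 N).
- red_line (a point): centre of the top of the red fader grip, a block 24 mm across the track, 18 mm along it and 38 mm tall, with a thin white index line over its middle, across the track. Its foot is 0.5 mm above the module, its top 67.5 mm above the table. y runs along the track, the way the joint grows.
- red_clip: small fixed red clip on the +x side of the red fader's module, marking where that fader's index line has to stand. Block 10 mm across the track, 16 mm along it, 18 mm high (4 mm above the module). Origin on the deck's top, 24 mm to the +x side of the track's centre line, exactly at the marked position; y along the track as the deck's.
- blue (a joint): position of the blue grip along its track, 0 to 0.16 m; it grows along the deck's +y. It stays where it is left (friction about 1.5 N).
- blue_line (a point): centre of the top of the blue fader grip, a block 24 mm across the track, 18 mm along it and 38 mm tall, with a thin white index line over its middle, across the track. Its foot is 0.5 mm above the module, its top 67.5 mm above the table. y runs along the track, the way the joint grows.
- blue_clip: small fixed blue clip on the +x side of the blue fader's module, marking where that fader's index line has to stand. Block 10 mm across the track, 16 mm along it, 18 mm high (4 mm above the module). Origin on the deck's top, 24 mm to the +x side of the track's centre line, exactly at the marked position; y along the track as the deck's.
- white_line (a point): centre of the top of the white fader grip, a block 24 mm across the track, 18 mm along it and 38 mm tall, with a thin black index line over its middle, across the track. Its foot is 0.5 mm above the module, its top 67.5 mm above the table. y runs along the track, the way the joint grows. This fader has no clip and is to be left alone.
- cup: open steel dosing cup, 52 mm across, 90 mm tall, wall 2 mm, about 0.16 kg; origin at the centre of its underside, z up. It stands on the red fader's module, over the track, between the red grip and the red clip (underside 29 mm above the table).
- mat: round cork mat, 104 mm across, 5 mm thick, fixed on the table to the left or right of the deck; origin at the centre of its underside.
- spray: white spray bottle with a red cap, 40 mm across, 165 mm tall, standing just beyond the mat; origin at the centre of its underside. Bystander.
- tin: dark tin with a copper band, 60 mm across, 90 mm tall, standing on the robot's side of the mat; origin at the centre of its underside. Bystander.
- bowl: white ceramic bowl, 100 mm across, 35 mm high, on the side of the deck away from the mat; origin at the centre of its underside. Bystander.
- tamper: steel tamper, 54 mm across its base, 78 mm tall, standing on one end of the deck; origin at the centre of its underside. Bystander.
- leveller: black coffee leveller, a disc 54 mm across, 30 mm high, on the same end of the deck; origin at the centre of its underside. Bystander.
- portafilter: steel portafilter with a dark wooden handle along its +y, 66 mm across, 35 mm high, 195 mm handle reach, at the right of the back of the table; origin under its round basket. Bystander.
- jug: steel milk jug with a handle, 76 mm across, 100 mm tall, on the robot's side of the bowl; origin at the centre of its underside. Bystander.
- glass: drinking glass, 72 mm across, 95 mm tall, at the back of the table; origin at the centre of its underside. Bystander.
There are look-alikes about, which are no part of the job. Of the things that look like the mat, take the one that is nearest to the robot's base at the start.

How it is judged:
On the way:
1. the cup is lifted clear of the red fader's module while the red fader is still where it was (height (world z) of cup above 0.045 m and distance of red_line from where it was at the start of the episode below 0.015 m), for 0.1 s.
At the end, for the whole second after the job is handed in: The red and the blue index line each stand within 4 mm of their clip along the track, at rest; the cup stands upright and still, wholly on the cork mat (centres within 26 mm); the white fader is within 6 mm of its start; nothing else was disturbed (y of red_line in the frame of red_clip between -0.004 and 0.004 m and y of blue_line in the frame of blue_clip between -0.004 and 0.004 m and velocity of joint red between -0.01 and 0.01 m/s and velocity of joint blue between -0.01 and 0.01 m/s and distance of white_line from where it was at the start of the episode below 0.006 m and horizontal distance between cup and mat below 0.026 m and angle between cup's own z axis and vertical below 0.08 rad and height (world z) of cup between 0.002 and 0.01 m and linear speed of cup below 0.02 m/s); the robot touches nothing.
It fails at once if the cup is tipped by more than about 35 degrees (angle between cup's own z axis and vertical above 0.6 rad).
It fails at once if the cup is dropped or banged onto the mat (faster than 0.5 m/s close above it) (horizontal distance between cup and mat below 0.06 m and height (world z) of cup below 0.03 m and linear speed of cup above 0.5 m/s).
It fails at once if the white fader is moved by more than 6 mm (distance of white_line from where it was at the start of the episode above 0.006 m).
It fails at once if a bystander (spray bottle, tin, bowl, tamper, leveller, portafilter, glass, jug) is moved by more than 15 mm or tipped (distance of any of spray, tin, bowl, tamper, leveller, portafilter, glass, jug from where it was at the start of the episode above 0.015 m or angle between any of spray, tin, bowl, tamper, leveller, portafilter, glass, jug's own z axis and vertical above 0.3 rad).
It also fails if it takes over 72 s, if anything falls off the work surface, if the arm or the gripper's body presses on something with over 40 N, if the wrist force passes 120 N, or if a joint passes its speed limit or range.

## Working session

There is one attempt and no reset: what is moved stays moved. The work goes in short steps, Python scripts to look and compute and a tool call to move; the robot and the scene stay as the last step left them, time stands still between calls to the robot, and variables do not carry over. Pictures are saved under pics/ and viewed, about 8 in all and at most 12, crops included, and the job is handed in when it is done.

Besides the shell and the picture viewer there is one more tool, called as a command line: name --argument value ..., lists and objects as JSON in quotes. drive_tool: Moves the arm, as the interface text tells. Its arguments: {"type":"object","properties":{"deltas":{"type":"array","items":{"type":"array"}},"force":{"type":"number"}},"required":["deltas"]}

```bash
mkdir -p pics; cat > h.py <<'E'
import numpy as np, cv2
from plant import r
from scipy.spatial.transform import Rotation as R
def snap(n):
    st=r.get_state(); s=r.snapshot(n)
    f=s["color"].shape[0]/2/np.tan(np.radians(s["fov_y"])/2)
    if n=="wrist":
        T=np.eye(4);T[:3,:3]=R.from_quat(st["eef_rot"]).as_matrix();T[:3,3]=st["tool_pos"]
        W=T@np.array(s["tool_from_camera"])
    else: W=np.linalg.inv(np.array(s["extrinsics"]))
    return dict(im=s["color"],f=f,cx=s["cx"],cy=s["cy"],W=W,s=s)
def ray(c,u,v,z):
    d=c["W"][:3,:3]@np.array([(u-c["cx"])/c["f"],-(v-c["cy"])/c["f"],-1]);o=c["W"][:3,3]
    return o+d*(z-o[2])/d[2]
def proj(c,p):
    q=np.linalg.inv(c["W"])@np.append(p,1); return np.array([c["cx"]-c["f"]*q[0]/q[2],c["cy"]+c["f"]*q[1]/q[2]])
def save(c,name): cv2.imwrite("pics/"+name,c["im"][:,:,::-1])
E
python3 - <<'E'
from h import *
import pickle
C={n:snap(n) for n in("scene","side","wrist")}
pickle.dump(C,open("c0.pkl","wb"))
for n in C: save(C[n],n+"0.png");print(n,[ (k,v) for k,v in C[n]["s"].items() if k not in("color",)])
st=r.get_state();print(st["clock"],st["tool_pos"],st["eef_rot"],st["opening"])
print(R.from_quat(st["eef_rot"]).as_matrix().round(3))
E
```

```text
scene [('fov_y', 57.715330830358525), ('cx', 279.3350557817839), ('cy', 201.33202914760386), ('extrinsics', array([[-0.3440944 ,  0.93868043,  0.02186521,  0.28919676],
       [-0.60441388, -0.2392621 ,  0.75989309,  0.25500614],
       [ 0.71852829,  0.24825933,  0.64968023, -1.69784791],
       [ 0.        ,  0.        ,  0.        ,  1.        ]]))]
side [('fov_y', 50.94374921302137), ('cx', 276.455935907665), ('cy', 202.45569624298057), ('extrinsics', array([[ 0.73516569, -0.67783202, -0.00866938, -0.50073838],
       [ 0.39991537,  0.42334457,  0.81292501, -0.23415027],
       [-0.54735647, -0.60110159,  0.58230385, -1.09331959],
       [ 0.        ,  0.        ,  0.        ,  1.        ]]))]
wrist [('fov_y', 62.4251081185362), ('cx', 282.47471482881826), ('cy', 207.52566816789465), ('tool_from_camera', array([[-2.38327164e-04,  2.57930424e-01, -9.66163464e-01,
        -1.74865999e-01],
       [ 9.99999620e-01, -7.48672647e-04, -4.46541959e-04,
        -8.48293938e-04],
       [-8.38516915e-04, -9.66163203e-01, -2.57930148e-01,
        -6.54380938e-02],
       [ 0.00000000e+00,  0.00000000e+00,  0.00000000e+00,
         1.00000000e+00]]))]
0.15 [0.27325396 0.56157591 0.20951154] [ 0.15824752  0.68913503 -0.15917119  0.68899576] 0.9990568300689953
[[-0.     0.437  0.899]
 [-0.001  0.899 -0.437]
 [-1.    -0.001  0.   ]]
```

View pics/scene0.png

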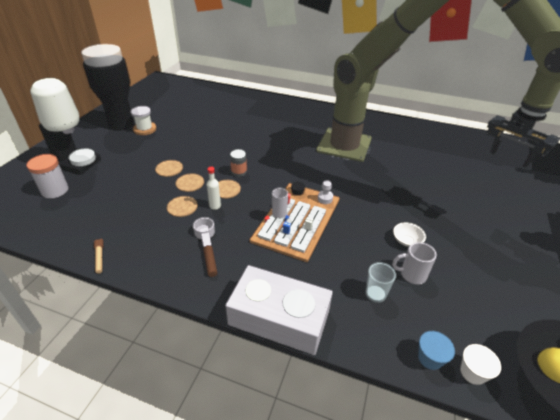

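View pics/side0.png

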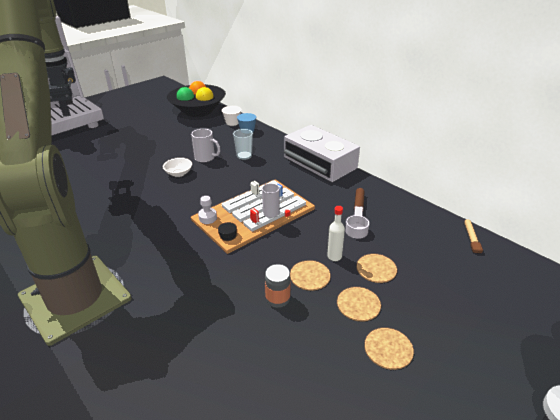

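Scene view: deck at (297,220), cup at (280,203), and four cork discs at (228,188), (190,182), (169,168) and (182,206). In the side view the discs are at (310,275), (377,268), (359,303) and (389,348), the cup is at (271,200), and the red grip and clip are at (254,215) and (288,212). Next I'll measure all four discs and crop the deck.

```bash
python3 - <<'E'
from h import *
import pickle
C=pickle.load(open("c0.pkl","rb"))
for n,pts in dict(scene=[(228,188),(190,182),(169,168),(182,206)],side=[(310,275),(377,268),(359,303),(389,348)]).items():
    for u,v in pts:
        p=ray(C[n],u,v,.005);print(n,(u,v),p.round(3),np.hypot(*p[:2]).round(3))
for n,(u,v) in dict(scene=(297,222),side=(253,213)).items(): print("deck",n,ray(C[n],u,v,.02).round(3))
for n,(u,v) in dict(scene=(280,193),side=(271,187)).items(): print("cup top",n,ray(C[n],u,v,.119).round(3))
for n,(u,v) in dict(scene=(238,157),side=(277,271)).items(): print("tin",n,ray(C[n],u,v,.09).round(3))
for n,(u,v) in dict(scene=(211,170),side=(339,210)).items(): print("spray",n,ray(C[n],u,v,.165).round(3))
a=cv2.resize(C["scene"]["im"][170:270,240:350],None,fx=3.6,fy=5,interpolation=2)[:,:,::-1]
a=cv2.resize(C["scene"]["im"][175:265,245:350],None,fx=3.8,fy=3.8,interpolation=2)[:,:,::-1]
b=cv2.resize(C["side"]["im"][170:260,185:290],None,fx=3.8,fy=3.8,interpolation=2)[:,:,::-1]
cv2.imwrite("pics/crop0.png",np.hstack([a,b]))
E
```

```text
scene (228, 188) [ 0.479 -0.338  0.005] 0.587
scene (190, 182) [ 0.499 -0.489  0.005] 0.699
scene (169, 168) [ 0.45  -0.613  0.005] 0.761
scene (182, 206) [ 0.631 -0.444  0.005] 0.772
side (310, 275) [ 0.476 -0.35   0.005] 0.591
side (377, 268) [ 0.623 -0.453  0.005] 0.771
side (359, 303) [ 0.494 -0.496  0.005] 0.7
side (389, 348) [ 0.441 -0.621  0.005] 0.762
deck scene [ 0.576 -0.034  0.02 ]
deck side [ 0.529 -0.06   0.02 ]
cup top scene [ 0.567 -0.101  0.119]
cup top side [ 0.565 -0.104  0.119]
tin scene [ 0.39  -0.334  0.09 ]
tin side [ 0.366 -0.345  0.09 ]
spray scene [ 0.592 -0.334  0.165]
spray side [ 0.573 -0.35   0.165]
```

View pics/crop0.png

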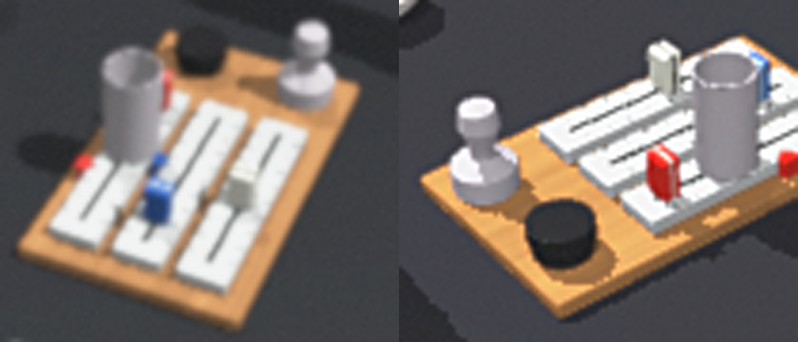

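The mat is the disc nearest the base, at about (0.478, -0.344). It has the tin in front and the spray behind, as described. Flying the wrist camera over the deck.

drive_tool --deltas '[[[0, 0, 0], [-0.3, -2.7, 2.8], 8.8], [[0, 0, 0], [-0.3, -2.7, 2.8], 8.8], [[0, 0, 0], [-0.3, -2.7, 2.8], 8.8], [[0, 0, 0], [-0.3, -2.7, 2.8], 8.8], [[0, 0, 0], [-0.3, -2.7, 2.8], 8.8], [[0, 0, 0], [-0.3, -2.7, 2.8], 8.8], [[0, 0, 0], [-0.3, -2.7, 2.8], 8.8], [[0, 0, 0], [-0.3, -2.7, 2.8], 8.8], [[0, 0, 0], [-0.3, -2.7, 2.8], 8.8], [[0, 0, 0], [-0.3, -2.7, 2.8], 8.8], [[0, 0, 0], [0, -2.7, 2.8], 8.8], [[0, 0, 0], [0, -2.7, 2.8], 8.8]]'

```text
clock: 1.15
tool_pos: [0.4341, 0.1218, 0.2403]
eef_rot: [0.159, 0.689, -0.159, 0.689]
contact_force: [0.5, 0.1, 0.3]
opening: 1.002
```

drive_tool --deltas '[[[0, 0, 0], [0, -2.7, 2.7], 8.8], [[0, 0, 0], [0, -2.7, 2.7], 8.8], [[0, 0, 0], [0, -2.7, 2.7], 8.8], [[0, 0, 0], [0, -2.7, 2.7], 8.8], [[0, 0, 0], [0, -2.7, 2.7], 8.8], [[0, 0, 0], [0, -2, 2], 8.8], [[0, 0, 0], [0, 0, 0], 8.8], [[0, 0, 0], [0, 0, 0], 8.8]]'

```text
clock: 1.82
tool_pos: [0.5053, -0.0853, 0.2397]
eef_rot: [0.16, 0.689, -0.16, 0.689]
contact_force: [-0.9, 1.0, 0.1]
opening: 0.996
```

```bash
python3 - <<'E'
from h import *
import pickle
c=snap("wrist");pickle.dump(c,open("w1.pkl","wb"));save(c,"w1.png")
st=r.get_state();print(st["clock"],st["tool_pos"],st["q"],R.from_quat(st["eef_rot"]).as_matrix().round(3))
E
```

```text
1.8667 [ 0.50503712 -0.08331517  0.23980214] [ 0.23293743  0.50607136 -0.24634836  1.86277051  0.16555744  0.79328264
  1.01683282] [[-0.001  0.438  0.899]
 [ 0.001  0.899 -0.438]
 [-1.     0.    -0.001]]
```

View pics/w1.png

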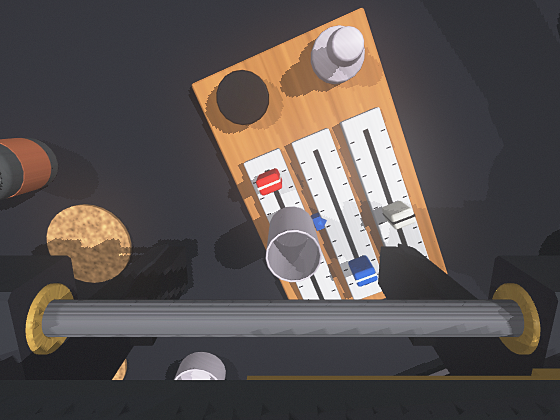

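The wrist view shows the red grip at (268,182), cup rim centre at (293,255), blue grip (363,270), blue clip (319,223), white grip (398,214) and mat (89,243). The red clip is hidden behind the gripper bar.

```bash
python3 - <<'E'
from h import *
import pickle
c=pickle.load(open("w1.pkl","rb"))
for n,(u,v,z) in dict(TL=(191,86,.015),TR=(363,8,.015),redtop=(268,180,.0675),bluetop=(364,267,.0675),white=(398,212,.0675),bclip=(319,223,.033)).items(): print(n,ray(c,u,v,z).round(4))
a,b=ray(c,191,86,.015),ray(c,363,8,.015);d=(b-a)[:2];d/=np.linalg.norm(d);print("deck x dir(-)",d,"len",np.linalg.norm(b-a),"yaw of deck y",np.degrees(np.arctan2(-d[0],d[1])))
h=cv2.cvtColor(c["im"],cv2.COLOR_RGB2HSV)
m=((h[...,0]>8)&(h[...,0]<25)&(h[...,1]>90)).astype(np.uint8);m[:, 135:]=0;m[:200]=0;m[285:]=0
m=cv2.morphologyEx(m,cv2.MORPH_CLOSE,np.ones((7,7)))
k=max(cv2.findContours(m,0,2)[0],key=cv2.contourArea)
hull=cv2.convexHull(k);P=np.array([ray(c,u,v,.005)[:2] for (u,v) in hull[:,0]]);
print("mat px",cv2.boundingRect(k),"circle",cv2.minEnclosingCircle((P*1000).astype(np.float32)))
# cup rim: bright ring -> fit ellipse by hand pts
for u,v in [(293,255),(266,256),(320,255),(293,231),(293,280)]: print(ray(c,u,v,.119).round(4))
cv2.imwrite("pics/w1c.png",cv2.resize(c["im"][150:300,230:430],None,fx=4,fy=4,interpolation=2)[:,:,::-1])
E
```

```text
TL [ 0.3747 -0.1333  0.015 ]
TR [0.3868 0.0647 0.015 ]
redtop [ 0.4969 -0.0984  0.0675]
bluetop [ 0.6283 -0.0479  0.0675]
white [0.5865 0.0078 0.0675]
bclip [ 0.5727 -0.0723  0.033 ]
deck x dir(-) [0.06099794 0.99813789] len 0.19840528415381983 yaw of deck y -3.497095194863765
mat px (46, 204, 85, 79) circle ((479.57635498046875, -344.9854736328125), 53.12588119506836)
[ 0.5616 -0.1031  0.119 ]
[ 0.5516 -0.1257  0.119 ]
[ 0.5725 -0.0809  0.119 ]
[ 0.5408 -0.093   0.119 ]
[ 0.5843 -0.1139  0.119 ]
```

View pics/w1c.png

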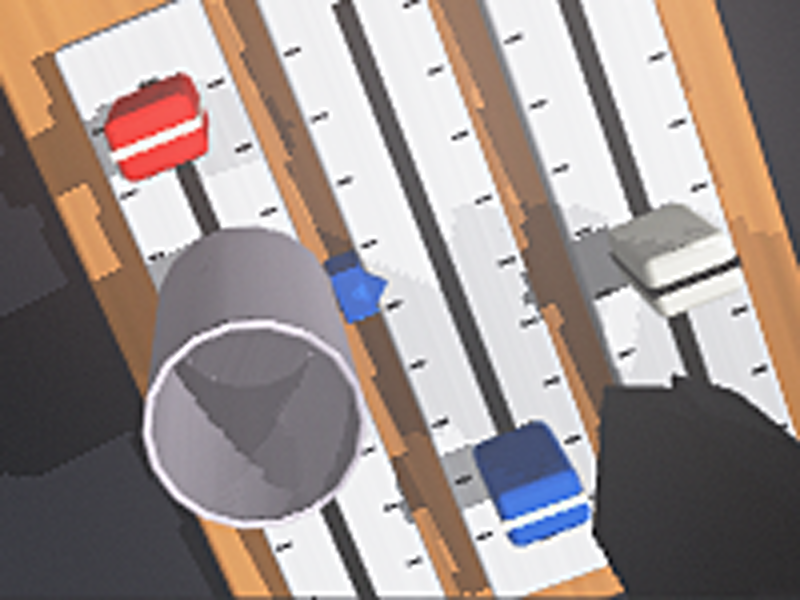

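drive_tool --deltas '[[[0, 0, 0], [0, 0.37, 3.0], 8.8], [[0, 0, 0], [0, 0.37, 3.0], 8.8], [[-7, 0, 0], [0, 0, 0], 8.8], [[-7, 0, 0], [0, 0, 0], 8.8], [[-7, 0, 0], [0, 0, 0], 8.8], [[-1.5, 0, 0], [0, 0, 0], 8.8], [[0, 0, 0], [3, 0, 0], 8.8], [[0, 0, 0], [3, 0, 0], 8.8], [[0, 0, 0], [0, 0, 0], 8.8], [[0, 0, 0], [0, 0, 0], 8.8], [[0, 0, 0], [0, 0, 0], 8.8]]'

```text
clock: 2.78
tool_pos: [0.5633, -0.1021, 0.1814]
eef_rot: [0.021, 0.706, -0.021, 0.707]
contact_force: [-0.2, -0.0, 1.2]
opening: 0.997
```

```bash
python3 - <<'E'
from h import *
import pickle
c=pickle.load(open("w1.pkl","rb"))
yd=np.array([np.cos(np.radians(-3.5)),np.sin(np.radians(-3.5))]);xd=np.array([yd[1],-yd[0]])
g=lambda u,v,z:ray(c,u,v,z)[:2]
for n,(u,v,z) in dict(red=(269.2,185.5,.0675),blue=(366.5,278.2,.0675),white=(405,218.7,.0675),bclip=(318.7,223.2,.033),cup=(293.5,255.7,.119)).items():
    p=g(u,v,z);print(n,p.round(4),"x,y along deck",(p@xd).round(4),(p@yd).round(4))
st=r.get_state();print(st["tool_pos"],R.from_quat(st["eef_rot"]).as_matrix().round(3))
c=snap("wrist");pickle.dump(c,open("w2.pkl","wb"));save(c,"w2.png")
E
```

```text
red [ 0.5025 -0.0999] x,y along deck 0.069 0.5077
blue [ 0.6418 -0.0506] x,y along deck 0.0113 0.6437
white [0.5966 0.0117] x,y along deck -0.0481 0.5947
bclip [ 0.5728 -0.0727] x,y along deck 0.0376 0.5761
cup [ 0.5625 -0.103 ] x,y along deck 0.0684 0.5677
[ 0.56334531 -0.10214916  0.18137819] [[ 0.002  0.06   0.998]
 [ 0.     0.998 -0.06 ]
 [-1.     0.     0.002]]
```

View pics/w2.png

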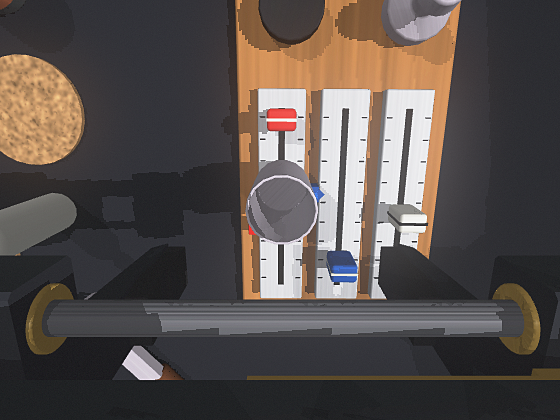

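Faders are 58 mm apart as expected and the tool is aligned with the deck; the cup rim is at (281,208), centred below the tool. Descending to grasp.

drive_tool --deltas '[[[0, 0, 0], [3, 0, 0], 8.8], [[0, 0, 0], [3, 0, 0], 8.8], [[0, 0, 0], [2, 0, 0], 8.8], [[0, 0, 0], [0.9, 0, 0], 8.8], [[0, 0, 0], [0, 0, 0], 8.8], [[0, 0, 0], [0, 0, 0], 7], [[0, 0, 0], [0, 0, 0], 6], [[0, 0, 0], [0, 0, 0], 5], [[0, 0, 0], [0, 0, 0], 4.5], [[0, 0, 0], [0, 0, 0], 4.5], [[0, 0, 0], [0, 0, 0], 4.5], [[0, 0, 0], [0, 0, 0], 4.5]]' --force 20

```text
clock: 3.83
tool_pos: [0.5627, -0.1031, 0.0914]
eef_rot: [0.021, 0.707, -0.021, 0.707]
contact_force: [-0.2, -0.2, 0.3]
opening: 0.516
```

drive_tool --deltas '[[[0, 0, 0], [0, 0, 0], 4.5], [[0, 0, 0], [0, 0, 0], 4.5], [[0, 0, 0], [-0.5, 0, 0], 4.5], [[0, 0, 0], [-1, 0, 0], 4.5], [[0, 0, 0], [-1.5, 0, 0], 4.5], [[0, 0, 0], [-1.5, 0, 0], 4.5], [[0, 0, 0], [-1.5, 0, 0], 4.5], [[0, 0, 0], [-1.5, 0, 0], 4.5], [[0, 0, 0], [-0.5, 0, 0], 4.5], [[0, 0, 0], [0, 0, 0], 4.5]]'

```text
clock: 4.67
tool_pos: [0.5637, -0.1032, 0.173]
eef_rot: [0.021, 0.705, -0.021, 0.708]
contact_force: [-1.0, 0.1, -0.1]
opening: 0.507
```

```bash
python3 - <<'E'
from h import *
import pickle
st=r.get_state();print(st["clock"],st["tool_pos"],st["opening"],st["contact_force"],R.from_quat(st["eef_rot"]).as_matrix().round(3))
c=snap("wrist");s=snap("side");pickle.dump((c,s),open("w3.pkl","wb"))
cv2.imwrite("pics/w3.png",np.hstack([c["im"][:300,150:550],s["im"][100:400,120:520]])[:,:,::-1])
E
```

```text
4.6667 [ 0.56374322 -0.10318874  0.17300686] 0.5065486650716945 [-0.99623732  0.13047977 -0.06356055] [[ 0.004  0.06   0.998]
 [-0.     0.998 -0.06 ]
 [-1.    -0.     0.004]]
```

View pics/w3.png

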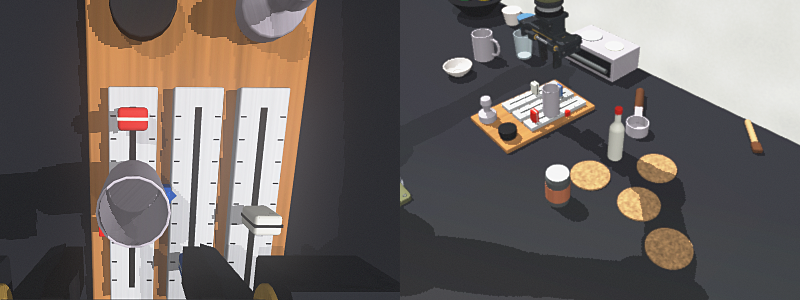

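The picture shows the cup still on the deck, with the rim at crop (133,210), and the jaws closed to the commanded 45 mm. The cup was not lifted. I'll check why numerically.

```bash
python3 - <<'E'
from h import *
import pickle
w,s=pickle.load(open("w3.pkl","rb"));c2=pickle.load(open("w2.pkl","rb"));C=pickle.load(open("c0.pkl","rb"))
st=r.get_state();p=st["tool_pos"];print(p,st["opening"],st["clock"])
print("side TCP px",proj(s,p),"cup top",proj(s,[.5625,-.103,.119]),"cup bottom",proj(s,[.5625,-.103,.029]))
print("lifted cup top px",proj(s,[.5637,-.1032,.2]))
for n,c in (("w2",c2),("w3",w)):
    T=c["W"]; 
    print(n,"TCP",proj(c,p if n=="w3" else [.5633,-.1021,.1814]))
# image differences side now vs start, in box around deck/cup
d=np.abs(s["im"].astype(int)-C["side"]["im"]).sum(2);m=(d>60).astype(np.uint8)
n_,l,stt,ce=cv2.connectedComponentsWithStats(m)
print([tuple(x) for x in stt[1:] if x[4]>60])
cv2.imwrite("pics/w4.png",np.hstack([cv2.resize(s["im"][90:240,200:360],None,fx=2.5,fy=2.5),cv2.resize(w["im"][150:300,180:340],None,fx=2.5,fy=2.5)])[:,:,::-1])
E
```

```text
[ 0.56234095 -0.10311648  0.17102073] 0.51110672104825 4.7667
side TCP px [269.73025921 171.83112235] cup top [270.06123569 187.20512815] cup bottom [270.5747575  212.19883803]
lifted cup top px [269.93119924 162.75404224]
w2 TCP [284.30246671 241.87283636]
w3 TCP [284.17851069 238.1913053 ]
[(np.int32(0), np.int32(0), np.int32(157), np.int32(164), np.int32(13745)), (np.int32(208), np.int32(0), np.int32(95), np.int32(169), np.int32(6283)), (np.int32(0), np.int32(87), np.int32(21), np.int32(28), np.int32(256)), (np.int32(0), np.int32(138), np.int32(55), np.int32(69), np.int32(2115)), (np.int32(53), np.int32(153), np.int32(13), np.int32(25), np.int32(201)), (np.int32(54), np.int32(173), np.int32(14), np.int32(25), np.int32(159)), (np.int32(108), np.int32(180), np.int32(52), np.int32(40), np.int32(1039)), (np.int32(274), np.int32(180), np.int32(27), np.int32(21), np.int32(111)), (np.int32(105), np.int32(215), np.int32(324), np.int32(205), np.int32(21284)), (np.int32(82), np.int32(352), np.int32(21), np.int32(39), np.int32(162))]
```

View pics/w4.png

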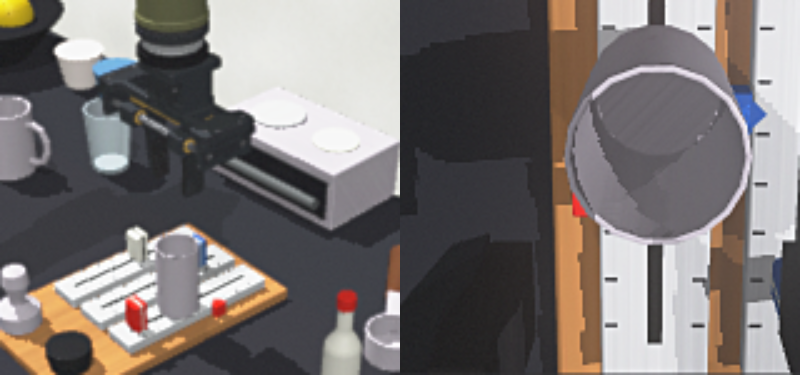

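The cup is undisturbed and still upright. The visible fingertips in the side view, about (264,161) and (276,166), sit roughly 10 px above the projected TCP, so the real tips look about 3–4 cm higher than reported. I'll check `tip_reach` and triangulate the tips with the scene view.

```bash
python3 - <<'E'
from h import *
import pickle
print("tip_reach",r.tip_reach,[a for a in dir(r) if a[0]!='_'])
st=r.get_state();p=st["tool_pos"];print(p)
sc=snap("scene");si=snap("side");pickle.dump((sc,si),open("w5.pkl","wb"))
u,v=proj(sc,p);print("TCP scene",u,v,"side",proj(si,p))
for dz in(-.011,.03): print(dz,proj(sc,p+[0,0,dz]),proj(si,p+[0,0,dz]))
x0,y0=int(u)-40,int(v)-50
a=cv2.resize(sc["im"][y0:y0+75,x0:x0+80],None,fx=5,fy=5,interpolation=2)
b=cv2.resize(si["im"][130:205,230:310],None,fx=5,fy=5,interpolation=2)
print(x0,y0)
cv2.imwrite("pics/w5.png",np.hstack([a,b])[:,:,::-1])
E
```

```text
tip_reach 0.011 ['Unreachable', 'finish_job', 'get_state', 'snapshot', 'tip_reach']
[ 0.56234095 -0.10311648  0.17102073]
TCP scene 280.16906303328005 179.33396294175412 side [269.73025921 171.83112235]
-0.011 [280.08874853 182.08409514] [269.79857564 175.15238481]
0.03 [280.39301055 171.66554396] [269.54030178 162.59617793]
240 129
```

View pics/w5.png

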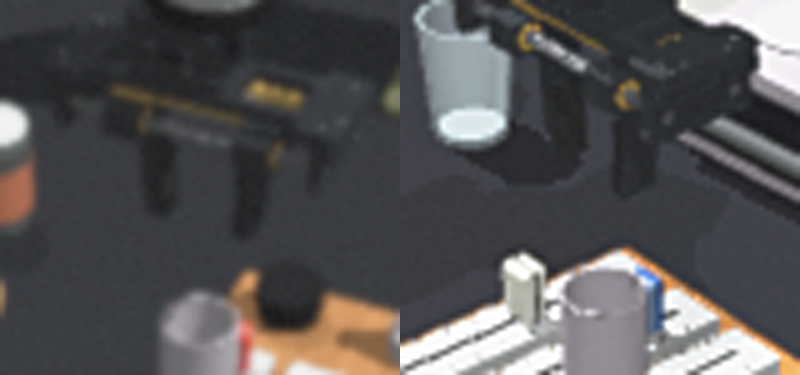

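Both views agree. Scene tips centre (280.4,173.1) and side tips centre (270.5,164.5) put the real fingertips 35 mm higher than the stated geometry, with no sideways offset. They are therefore 24 mm *above* the reported TCP, not 11 mm below, and that explains the jaws closing over the cup. I'll command about 35 mm lower, at a height that is safe under either reading, and check by the jaw opening.

drive_tool --deltas '[[[0, 0, 0], [0, 0, 0], 8.8], [[0, 0, 0], [0, 0, 0], 8.8], [[0, 0, 0], [0, 0, 0], 8.8], [[0, 0, 0], [0, 0, 0], 8.8], [[0, 0, 0], [0, 0, 0], 8.8], [[0, 0, 0], [3, 0, 0], 8.8], [[0, 0, 0], [3, 0, 0], 8.8], [[0, 0, 0], [2, 0, 0], 8.8], [[0, 0, 0], [1.3, 0, 0], 8.8], [[0, 0, 0], [1, 0, 0], 8.8], [[0, 0, 0], [0, 0, 0], 8.8], [[0, 0, 0], [0, 0, 0], 8.8]]'

```text
clock: 5.87
tool_pos: [0.5627, -0.103, 0.0681]
eef_rot: [0.021, 0.707, -0.021, 0.707]
contact_force: [-0.3, -0.1, -0.4]
opening: 0.998
```

drive_tool --deltas '[[[0, 0, 0], [0, 0, 0], 7], [[0, 0, 0], [0, 0, 0], 6], [[0, 0, 0], [0, 0, 0], 5], [[0, 0, 0], [0, 0, 0], 4], [[0, 0, 0], [0, 0, 0], 4], [[0, 0, 0], [0, 0, 0], 4], [[0, 0, 0], [0, 0, 0], 4], [[0, 0, 0], [0, 0, 0], 4], [[0, 0, 0], [0, 0, 0], 4]]' --force 20

```text
clock: 6.62
tool_pos: [0.5628, -0.103, 0.0684]
eef_rot: [0.021, 0.707, -0.021, 0.707]
contact_force: [-0.8, -0.6, 4.2]
opening: 0.582
```

Jaws stopped at 51 mm, so the cup is held. Lifting and carrying it to the mat.

drive_tool --deltas '[[[0, 0, 0], [-0.5, 0, 0], 4], [[0, 0, 0], [-1, 0, 0], 4], [[0, 0, 0], [-1.5, 0, 0], 4], [[0, 0, 0], [-2, 0, 0], 4], [[0, 0, 0], [-2, 0, 0], 4], [[0, 0, 0], [-1.5, 0, 0], 4], [[0, 0, 0], [-1, 0, 0], 4], [[0, 0, 0], [-0.5, 0, 0], 4], [[0, 0, 0], [0, 0, 0], 4]]'

```text
clock: 7.37
tool_pos: [0.563, -0.1032, 0.1691]
eef_rot: [0.021, 0.706, -0.021, 0.707]
contact_force: [0.8, -0.0, -3.1]
opening: 0.584
```

drive_tool --deltas '[[[0, 0, 0], [0, -1, -0.84], 4], [[0, 0, 0], [0, -2, -1.5], 4], [[0, 0, 0], [0, -2.5, -1.5], 4], [[0, 0, 0], [0, -2.5, -1.5], 4], [[0, 0, 0], [0, -2.5, -1.5], 4], [[0, 0, 0], [0, -3, 0], 4], [[0, 0, 0], [0, -3, 0], 4], [[0, 0, 0], [0, -3, 0], 4], [[0, 0, 0], [0, -2.5, 0], 4], [[0, 0, 0], [0, -1.6, 0], 4], [[0, 0, 0], [0, -1, 0], 4], [[0, 0, 0], [0, 0, 0], 4]]'

```text
clock: 8.37
tool_pos: [0.4772, -0.3474, 0.1668]
eef_rot: [0.023, 0.708, -0.023, 0.706]
contact_force: [-0.1, -0.0, -2.2]
opening: 0.584
```

```bash
python3 - <<'E'
from h import *
import pickle
st=r.get_state();print(st["clock"],st["tool_pos"],st["opening"],R.from_quat(st["eef_rot"]).as_matrix().round(3))
si=snap("side");sc=snap("scene");w=snap("wrist");pickle.dump((si,sc,w),open("w6.pkl","wb"))
a=cv2.resize(si["im"][140:320,220:420],(400,360),interpolation=2);b=cv2.resize(sc["im"][110:290,170:370],(400,360),interpolation=2)
cv2.imwrite("pics/w6.png",np.vstack([np.hstack([a,b]),np.hstack([w["im"][:210,0:400],w["im"][90:300,160:560]])])[:,:,::-1])
E
```

```text
8.3667 [ 0.47719304 -0.34744278  0.16680067] 0.5836681004158101 [[-0.003  0.064  0.998]
 [-0.001  0.998 -0.064]
 [-1.    -0.001 -0.003]]
```

View pics/w6.png

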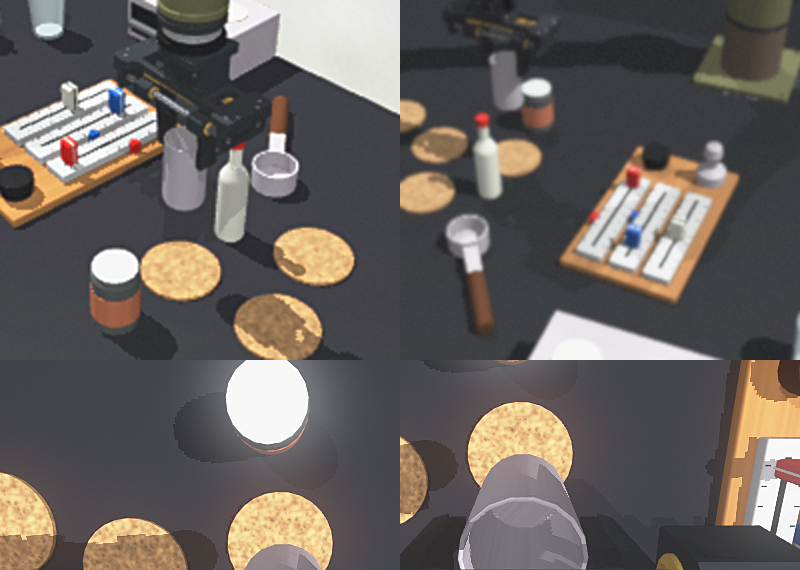

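The cup is held upright over the chosen mat. In the lower-right wrist crop the cup is at (523,490) and the mat at (520,450). Lowering gently.

drive_tool --deltas '[[[0, 0, 0], [1, 0.2, 0.2], 4], [[0, 0, 0], [2, 0, 0], 4], [[0, 0, 0], [2, 0, 0], 4], [[0, 0, 0], [2, 0, 0], 4], [[0, 0, 0], [2, 0, 0], 4], [[0, 0, 0], [1, 0, 0], 4], [[0, 0, 0], [0.6, 0, 0], 4], [[0, 0, 0], [0.4, 0, 0], 4], [[0, 0, 0], [0.3, 0, 0], 4], [[0, 0, 0], [0.3, 0, 0], 4], [[0, 0, 0], [0.2, 0, 0], 4], [[0, 0, 0], [0, 0, 0], 4]]'

```text
clock: 9.52
tool_pos: [0.4818, -0.3428, 0.0503]
eef_rot: [0.021, 0.707, -0.021, 0.707]
contact_force: [-0.3, -0.4, -1.6]
opening: 0.582
```

drive_tool --deltas '[[[0, 0, 0], [0.2, 0, 0], 4], [[0, 0, 0], [0.1, 0, 0], 4], [[0, 0, 0], [0, 0, 0], 4]]'

```text
clock: 9.77
tool_pos: [0.4816, -0.3427, 0.0471]
eef_rot: [0.021, 0.707, -0.021, 0.707]
contact_force: [-0.3, 0.3, -1.3]
opening: 0.582
```

drive_tool --deltas '[[[0, 0, 0], [0.15, 0, 0], 4], [[0, 0, 0], [0.1, 0, 0], 4], [[0, 0, 0], [0, 0, 0], 4]]'

```text
clock: 10.02
tool_pos: [0.4817, -0.3427, 0.0445]
eef_rot: [0.021, 0.707, -0.021, 0.707]
contact_force: [-0.8, 0.4, -1.7]
opening: 0.585
```

drive_tool --deltas '[[[0, 0, 0], [0.1, 0, 0], 4], [[0, 0, 0], [0, 0, 0], 4]]'

```text
clock: 10.18
tool_pos: [0.4817, -0.3427, 0.0444]
eef_rot: [0.021, 0.707, -0.021, 0.707]
contact_force: [-1.9, 0.7, 5.2]
opening: 0.581
```

Contact (+5 N at the expected height). Opening slowly and rising clear.

drive_tool --deltas '[[[0, 0, 0], [-0.05, 0, 0], 5.5], [[0, 0, 0], [0, 0, 0], 6], [[0, 0, 0], [0, 0, 0], 7], [[0, 0, 0], [0, 0, 0], 8], [[0, 0, 0], [0, 0, 0], 8], [[0, 0, 0], [0, 0, 0], 8], [[0, 0, 0], [-1, 0, 0], 8], [[0, 0, 0], [-2, 0, 0], 8], [[0, 0, 0], [-3, 0, 0], 8], [[0, 0, 0], [-3, 0, 0], 8], [[0, 0, 0], [-3, 0, 0], 8], [[0, 0, 0], [-2, 0, 0], 8]]'

```text
clock: 11.18
tool_pos: [0.4826, -0.343, 0.1877]
eef_rot: [0.021, 0.706, -0.022, 0.708]
contact_force: [0.5, -0.3, -0.1]
opening: 0.908
```

drive_tool --deltas '[[[0, 0, 0], [0, 3, 0], 8], [[0, 0, 0], [0, 3, 0], 8], [[0, 0, 0], [0, 3, 0], 8], [[0, 0, 0], [0, 3, 0], 8], [[0, 0, 0], [0, 3, 0], 8], [[0, 0, 0], [0, 3, 0], 6], [[0, 0, 0], [0, 3, 0], 5], [[0, 0, 0], [0, 3, 0.5], 4.5], [[0, 0, 0], [0, 0, 0], 4], [[0, 0, 0], [0, 0, 0], 4]]'

```text
clock: 12.02
tool_pos: [0.5016, -0.1013, 0.1849]
eef_rot: [0.02, 0.706, -0.019, 0.707]
contact_force: [-0.2, -0.3, -0.3]
opening: 0.555
```

```bash
python3 - <<'E'
from h import *
import pickle
st=r.get_state();print(st["clock"],st["tool_pos"],st["opening"])
w=snap("wrist");sc=snap("scene");si=snap("side");pickle.dump((w,sc,si),open("w7.pkl","wb"))
yd=np.array([np.cos(np.radians(-3.5)),np.sin(np.radians(-3.5))]);xd=np.array([yd[1],-yd[0]])
h=cv2.cvtColor(w["im"],cv2.COLOR_RGB2HSV)
def cc(m,n,z):
    N,l,s,c=cv2.connectedComponentsWithStats(m.astype(np.uint8))
    for i in range(1,N):
        if s[i,4]>25: p=ray(w,*c[i],z)[:2];print(n,c[i].round(1),s[i],p.round(4),"deck",(p@xd).round(4),(p@yd).round(4))
cc((h[...,1]>130)&((h[...,0]<6)|(h[...,0]>174))&(h[...,2]>60),"red",.0675)
cc((h[...,1]>130)&(h[...,0]>100)&(h[...,0]<125)&(h[...,2]>60),"blue",.0675)
cv2.imwrite("pics/w7.png",cv2.resize(w["im"][:300,150:460],None,fx=1.9,fy=1.9,interpolation=2)[:,:,::-1])
for n,c in(("scene",sc),("side",si)): print(n,"expected cup top",proj(c,[.4817,-.3427,.095]),"mat",proj(c,[.4796,-.345,.005]))
E
```

```text
12.0167 [ 0.50164003 -0.10125128  0.18489556] 0.5552177553060124
red [283.7 184.5] [271 177  27  15 352] [ 0.4936 -0.1005] deck 0.0702 0.4988
red [284.  198.4] [271 195  27   8 206] [ 0.5058 -0.101 ] deck 0.0699 0.511
red [257.4 279. ] [252 268  15  21 223] [ 0.5809 -0.1296] deck 0.0939 0.5878
blue [314.6 252.6] [309 246  15  14 161] [ 0.5577 -0.076 ] deck 0.0418 0.5613
scene expected cup top [224.97259195 168.61819968] mat [226.36181201 187.66864426]
side expected cup top [310.59874706 246.45705667] mat [309.41830495 273.39412379]
```

View pics/w7.png

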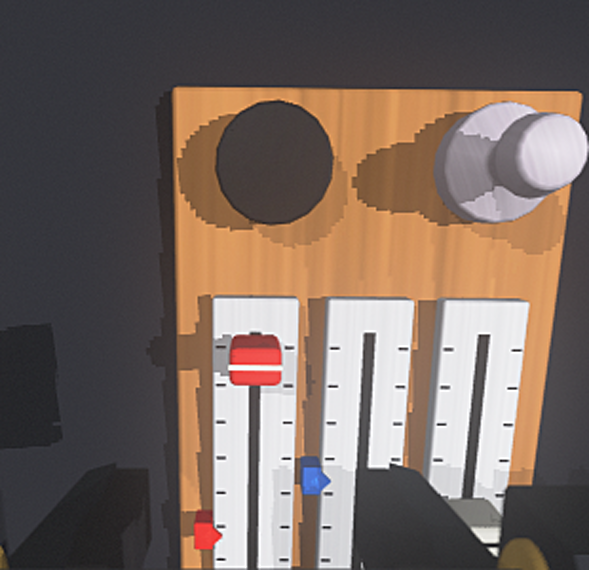

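The red grip's line is at w7 crop (255,367), with the red clip arrow at (205,531) and the blue clip arrow at (315,481). The blue grip is hidden. Computing the distances and checking the cup from the fixed cameras numerically.

```bash
cat >> h.py <<'E'
yd=np.array([np.cos(np.radians(-3.5)),np.sin(np.radians(-3.5))]);xd=np.array([yd[1],-yd[0]])
def deck(c,u,v,z): p=ray(c,u,v,z)[:2];return np.array([p@xd,p@yd]).round(4)
def cols(c,hue,vmin=60,smin=110):
    h=cv2.cvtColor(c["im"],cv2.COLOR_RGB2HSV);H=h[...,0].astype(int)
    m=((h[...,1]>smin)&(h[...,2]>vmin)&(np.minimum((H-hue)%180,(hue-H)%180)<10)).astype(np.uint8)
    N,l,s,ce=cv2.connectedComponentsWithStats(m)
    return h,l,[(i,s[i],ce[i]) for i in range(1,N) if s[i,4]>25]
E
python3 - <<'E'
from h import *
import pickle
w,sc,si=pickle.load(open("w7.pkl","rb"))
st=r.get_state();p=st["tool_pos"];print("tool",p,"deck",p[:2]@xd,p[:2]@yd)
print("red line",deck(w,284,193.2,.0675))
for nm,hue in(("red",0),("blue",115)):
    h,l,L=cols(w,hue)
    for i,s,ce in L:
        if s[1]<230: continue
        m=l==i; ys,xs=np.nonzero(m)
        print(nm,s,"rows V:",[(y,int(np.median(h[y,xs[ys==y],2])),int(xs[ys==y].max())) for y in np.unique(ys)])
# cup in scene / side: grey blob compare background diff
C=pickle.load(open("c0.pkl","rb"))
for n,c,b in(("scene",sc,(195,150,250,200)),("side",si,(280,220,345,300))):
    d=np.abs(c["im"].astype(int)-C[n]["im"]).sum(2)[b[1]:b[3],b[0]:b[2]]>60
    N,l,s,ce=cv2.connectedComponentsWithStats(d.astype(np.uint8));i=1+np.argmax(s[1:,4]);print(n,s[i]+np.array([b[0],b[1],0,0,0]))
    for q in ([.4817,-.3427,.005],[.4817,-.3427,.095]): print(proj(c,q).round(1))
E
```

```text
tool [ 0.5007173  -0.10504809  0.18431   ] deck 0.07428409433824264 0.5061963927458137
red line [0.0699 0.5065]
red [252 268  15  22 235] rows V: [(np.int64(268), 126, 261), (np.int64(269), 123, 261), (np.int64(270), 131, 261), (np.int64(271), 133, 261), (np.int64(272), 134, 261), (np.int64(273), 133, 261), (np.int64(274), 122, 261), (np.int64(275), 196, 261), (np.int64(276), 249, 261), (np.int64(277), 241, 261), (np.int64(278), 239, 263), (np.int64(279), 239, 264), (np.int64(280), 240, 265), (np.int64(281), 240, 266), (np.int64(282), 240, 266), (np.int64(283), 240, 265), (np.int64(284), 240, 264), (np.int64(285), 240, 263), (np.int64(286), 240, 262), (np.int64(287), 242, 261), (np.int64(288), 254, 261), (np.int64(289), 132, 261)]
blue [309 246  15  14 165] rows V: [(np.int64(246), 220, 318), (np.int64(247), 223, 318), (np.int64(248), 218, 318), (np.int64(249), 217, 319), (np.int64(250), 217, 320), (np.int64(251), 217, 321), (np.int64(252), 210, 322), (np.int64(253), 216, 323), (np.int64(254), 217, 322), (np.int64(255), 219, 321), (np.int64(256), 196, 320), (np.int64(257), 197, 319), (np.int64(258), 191, 318), (np.int64(259), 204, 318)]
scene [218 164  22  36 530]
[226.7 188.1]
[225.  168.6]
side [ 280  240   65   60 1817]
[309.3 272.5]
[310.6 246.5]
```

```bash
cat >> h.py <<'E'
def arrow(c,hue,i,l):
    ys,xs=np.nonzero(l==i); k=xs>=xs.max()-2; return xs.mean(),ys[k].mean()
def line(c,hue):  # white/bright gap between the two biggest parts of the grip's top
    h,l,L=cols(c,hue); print([(tuple(int(x) for x in s),ce.round(1)) for i,s,ce in L]); return h,l,L
E
python3 - <<'E'
from h import *
import pickle
w=snap("wrist");pickle.dump(w,open("w8.pkl","wb"));p=r.get_state()["tool_pos"];print("tool",p[:2]@xd,p[:2]@yd,p[2])
for nm,hue in(("red",0),("blue",115)):
    h,l,L=line(w,hue)
    for i,s,ce in L:
        if s[4]<400 and s[1]>225: a=arrow(w,hue,i,l);print(nm,"clip",a,deck(w,*a,.033))
print("old",deck(pickle.load(open("w7.pkl","rb"))[0],258,281.5,.033),deck(pickle.load(open("w7.pkl","rb"))[0],316,253,.033))
E
```

```text
tool 0.07441297156014164 0.5061460760782777 0.1841950303652348
[((0, 13, 43, 75, 2313), array([19. , 53.4])), ((276, 178, 27, 16, 395), array([288.9, 185.3])), ((276, 196, 27, 8, 210), array([289. , 199.4])), ((257, 269, 15, 22, 235), array([262.4, 280.3]))]
red clip (np.float64(262.4127659574468), np.float64(283.0)) [0.0961 0.6083]
[((313, 247, 14, 14, 161), array([319.3, 253.6]))]
blue clip (np.float64(319.27329192546586), np.float64(254.0)) [0.0382 0.5761]
old [0.0959 0.608 ] [0.0368 0.576 ]
```

Red line is at about 0.507 along the deck and the red clip at 0.6082 (second reading 0.608), so red must go +101 mm. The blue clip is at 0.5761 in both readings, and the blue line was 0.6437. Gripping red, jaws across the track.

drive_tool --deltas '[[[0, 0, 0], [2, 0.45, 0.1], 4.2], [[0, 0, 0], [3, 0, 0], 4.2], [[0, 0, 0], [3, 0, 0], 4.2], [[0, 0, 0], [3, 0, 0], 4.2], [[0, 0, 0], [2, 0, 0], 4.2], [[0, 0, 0], [0, 0, 0], 4.2], [[0, 0, 0], [0, 0, 0], 4.2]]' --force 15

```text
clock: 12.8
tool_pos: [0.5016, -0.0999, 0.0536]
eef_rot: [0.022, 0.708, -0.022, 0.706]
contact_force: [0.2, 0.1, 0.1]
opening: 0.473
```

drive_tool --deltas '[[[0, 0, 0], [1, 0, 0], 4.2], [[0, 0, 0], [1, 0, 0], 4.2], [[0, 0, 0], [0.8, 0, 0], 4.2], [[0, 0, 0], [0.5, 0, 0], 4.2], [[0, 0, 0], [0, 0, 0], 4.2]]'

```text
clock: 13.22
tool_pos: [0.5018, -0.0989, 0.0203]
eef_rot: [0.021, 0.707, -0.021, 0.706]
contact_force: [-0.8, 0.1, 0.9]
opening: 0.479
```

drive_tool --deltas '[[[0, 0, 0], [0, 0, 0], 3], [[0, 0, 0], [0, 0, 0], 2], [[0, 0, 0], [0, 0, 0], 2], [[0, 0, 0], [0, 0, 0], 2], [[0, 0, 0], [0, 0, 0], 2], [[0, 0, 0], [0, 0, 0], 2]]'

```text
clock: 13.72
tool_pos: [0.5026, -0.0995, 0.0214]
eef_rot: [0.021, 0.707, -0.022, 0.707]
contact_force: [-0.4, -2.2, 3.1]
opening: 0.272
```

Gripped at 24 mm. Sliding red +101 mm.

drive_tool --deltas '[[[0, 0, 0], [0, 0, 0.6], 2], [[0, 0, 0], [0, 0, 1], 2], [[0, 0, 0], [0, 0, 1.3], 2], [[0, 0, 0], [0, 0, 1.3], 2], [[0, 0, 0], [0, 0, 1.3], 2], [[0, 0, 0], [0, 0, 1.3], 2], [[0, 0, 0], [0, 0, 1.3], 2], [[0, 0, 0], [0, 0, 1], 2], [[0, 0, 0], [0, 0, 0.7], 2], [[0, 0, 0], [0, 0, 0.3], 2], [[0, 0, 0], [0, 0, 0], 2], [[0, 0, 0], [0, 0, 0], 2]]'

```text
clock: 14.72
tool_pos: [0.6041, -0.1062, 0.0215]
eef_rot: [0.021, 0.706, -0.022, 0.708]
contact_force: [1.2, -3.9, 2.9]
opening: 0.271
```

```bash
python3 - <<'E'
from h import *
st=r.get_state();p=st["tool_pos"];q=np.array([.5026,-.0995]);print(p,(p[:2]-q)@yd,st["opening"],st["contact_force"])
E
```

```text
[ 0.60412573 -0.10621963  0.02148075] 0.10174658344810483 0.2706139667802239 [ 1.23135507 -3.86405406  2.90506785]
```

drive_tool --deltas '[[[0, 0, 0], [0, 0, 0], 3], [[0, 0, 0], [0, 0, 0], 4.2], [[0, 0, 0], [0, 0, 0], 4.2], [[0, 0, 0], [0, 0, 0], 4.2], [[0, 0, 0], [-1.5, 0, 0], 4.2], [[0, 0, 0], [-3, 0, 0], 4.2], [[0, 0, 0], [-3, 0, 0], 4.2], [[0, 0, 0], [-3, 0, -1], 8], [[0, 0, 0], [-3, 1.4, -2], 8], [[0, 0, 0], [-3, 1.4, -2], 8], [[0, 0, 0], [0, 0, 0], 8], [[0, 0, 0], [0, 0, 0], 8]]'

```text
clock: 15.72
tool_pos: [0.5552, -0.0727, 0.1877]
eef_rot: [0.021, 0.706, -0.02, 0.708]
contact_force: [-0.0, 0.3, -0.4]
opening: 0.829
```

drive_tool --deltas '[[[0, 0, 0], [0, 0, 0], 8], [[0, 0, 0], [0, 0, 0], 8], [[0, 0, 0], [0, 0, 0], 8]]'

```text
clock: 15.97
tool_pos: [0.5546, -0.0747, 0.1846]
eef_rot: [0.022, 0.708, -0.022, 0.706]
contact_force: [-0.2, -0.8, 0.0]
opening: 0.908
```

```bash
python3 - <<'E'
from h import *
import pickle
w=snap("wrist");pickle.dump(w,open("w9.pkl","wb"));save(w,"w9.png");st=r.get_state();p=st["tool_pos"];print("tool",p[:2]@xd,p[:2]@yd,p[2])
for nm,hue in(("red",0),("blue",115)):
    h,l,L=line(w,hue)
    for i,s,ce in L:
        if s[4]>100: a=arrow(w,hue,i,l);print(nm,s,"as clip",np.round(a,1),deck(w,*a,.033),"as top",deck(w,*ce,.0675))
# columns through grips: print V,S profile
h=cv2.cvtColor(w["im"],cv2.COLOR_RGB2HSV)
for nm,x in (("red",(0.069,.608)),("blue",(.0113,.6437))):
    P=x[0]*xd+x[1]*yd;u,v=proj(w,[*P,.0675]);u=int(u);v=int(v);print(nm,u,v)
    for y in range(v-14,v+15): print(y,np.median(h[y,u-3:u+4],axis=0).astype(int),end=";")
    print()
E
```

```text
tool 0.04061460950153405 0.5581422551046992 0.18469160917147132
[((222, 224, 16, 20, 236), array([227.9, 234. ])), ((238, 228, 28, 20, 512), array([252.2, 237.7])), ((239, 251, 26, 6, 151), array([251.4, 253.4]))]
red [222 224  16  20 236] as clip [227.9 236. ] [0.0959 0.6085] as top [0.0901 0.5944]
red [238 228  28  20 512] as clip [252.2 236.6] [0.0717 0.6092] as top [0.0686 0.5979]
red [239 251  26   6 151] as clip [251.4 253.1] [0.0729 0.6267] as top [0.0696 0.6129]
[((281, 197, 15, 16, 185), array([286.5, 204.4])), ((302, 260, 25, 23, 250), array([315.3, 276.5])), ((302, 285, 25, 6, 135), array([313.4, 287.7]))]
blue [281 197  15  16 185] as clip [286.5 204.5] [0.0376 0.5761] as top [0.0381 0.5672]
blue [302 260  25  23 250] as clip [315.3 275.9] [0.0078 0.6519] as top [0.0114 0.6356]
blue [302 285  25   6 135] as clip [313.4 287.8] [0.0093 0.6653] as top [0.0128 0.647 ]
red 251 248
234 [  0 134 136];235 [  0 134 136];236 [  1 137 136];237 [  0 134 135];238 [  0 129 127];239 [  1 167 190];240 [  1 182 234];241 [  1 181 233];242 [  1 181 238];243 [  1 180 239];244 [  1 181 238];2
[... 159 characters left out ...]
];254 [  1 184 237];255 [  1 189 238];256 [  1 204 214];257 [ 90  25 255];258 [ 90   8 237];259 [ 90   3 231];260 [105   3 231];261 [ 90   3 231];262 [110   4 230];
blue 315 284
270 [113 107 105];271 [113 105 103];272 [112 108 104];273 [113 101  98];274 [112 134 129];275 [111 159 167];276 [111 161 171];277 [111 164 181];278 [111 167 185];279 [111 166 185];280 [111 169 184];281 [111 178 185];282 [110 173 155];283 [ 22  27 254];284 [ 22  27 253];285 [110 134 192];286 [111 183 179];287 [111 175 181];288 [110 172 181];289 [111 175 185];290 [111 184 161];291 [109  79 171];292 [ 18   6 215];293 [120   6 209];294 [120   6 208];295 [113   6 205];296 [110   7 206];297 [115   6 209];298 [120   6 221];
```

Red line stands 0.3 mm from its clip (0.6088 against 0.6085). Now blue: the line is at 0.6437 and the clip at 0.5761, so it moves -67.6 mm.

drive_tool --deltas '[[[0, 0, 0], [0, 0.9, 2.5], 6], [[0, 0, 0], [0, 1, 3], 5], [[0, 0, 0], [0, 1, 3], 4], [[0, 0, 0], [2, 0, 0], 3.6], [[0, 0, 0], [3, 0, 0], 3.6], [[0, 0, 0], [3, 0, 0], 3.6], [[0, 0, 0], [2.5, 0, 0], 3.6], [[0, 0, 0], [1.5, 0, 0], 3.6], [[0, 0, 0], [0, 0, 0], 3.6], [[0, 0, 0], [0, 0, 0], 3.6], [[0, 0, 0], [0, 0, 0], 3.6]]'

```text
clock: 16.93
tool_pos: [0.6423, -0.0502, 0.0667]
eef_rot: [0.021, 0.706, -0.021, 0.707]
contact_force: [0.1, 0.1, -0.4]
opening: 0.411
```

```bash
python3 - <<'E'
from h import *
st=r.get_state();p=st["tool_pos"];print(p,p[:2]@xd,p[:2]@yd,st["opening"],st["contact_force"])
E
```

```text
[ 0.64232883 -0.05022282  0.06670266] 0.010915904587421178 0.6441967856704488 0.41073283034639746 [ 0.1147148   0.12101604 -0.37296932]
```

drive_tool --deltas '[[[0, 0, 0], [1.5, 0, 0], 3.6], [[0, 0, 0], [1.5, 0, 0], 3.6], [[0, 0, 0], [1, 0, 0], 3.6], [[0, 0, 0], [0.6, 0, 0], 3.6], [[0, 0, 0], [0, 0, 0], 3.6], [[0, 0, 0], [0, 0, 0], 3.6], [[0, 0, 0], [0, 0, 0], 3], [[0, 0, 0], [0, 0, 0], 2], [[0, 0, 0], [0, 0, 0], 2], [[0, 0, 0], [0, 0, 0], 2], [[0, 0, 0], [0, 0, 0], 2], [[0, 0, 0], [0, 0, 0], 2]]'

```text
clock: 17.93
tool_pos: [0.6422, -0.0507, 0.021]
eef_rot: [0.021, 0.706, -0.022, 0.707]
contact_force: [-0.6, -1.6, 5.3]
opening: 0.272
```

drive_tool --deltas '[[[0, 0, 0], [0, 0, -0.5], 2], [[0, 0, 0], [0, 0, -1], 2], [[0, 0, 0], [0, 0, -1.3], 2], [[0, 0, 0], [0, 0, -1.3], 2], [[0, 0, 0], [0, 0, -1.2], 2], [[0, 0, 0], [0, 0, -0.8], 2], [[0, 0, 0], [0, 0, -0.46], 2], [[0, 0, 0], [0, 0, -0.2], 2], [[0, 0, 0], [0, 0, 0], 2], [[0, 0, 0], [0, 0, 0], 2], [[0, 0, 0], [0, 0, 0], 2]]'

```text
clock: 18.85
tool_pos: [0.5742, -0.0462, 0.0209]
eef_rot: [0.021, 0.706, -0.021, 0.707]
contact_force: [-0.4, -1.6, 8.7]
opening: 0.271
```

```bash
python3 - <<'E'
from h import *
st=r.get_state();p=st["tool_pos"];q=np.array([.6422,-.0507]);print(p,(p[:2]-q)@yd,st["opening"],st["contact_force"])
E
```

```text
[ 0.57419367 -0.04616278  0.02093303] -0.0681564725964932 0.2706960158648811 [-0.38469056 -1.56061231  8.72139161]
```

drive_tool --deltas '[[[0, 0, 0], [0, 0, 0], 3], [[0, 0, 0], [0, 0, 0], 3.6], [[0, 0, 0], [0, 0, 0], 3.6], [[0, 0, 0], [0, 0, 0], 3.6], [[0, 0, 0], [-1.5, 0, 0], 3.6], [[0, 0, 0], [-3, 0, 0], 3.6], [[0, 0, 0], [-3, 0, 0], 3.6], [[0, 0, 0], [-3, 0, -1], 6], [[0, 0, 0], [-3, -1.5, -1], 8], [[0, 0, 0], [-3, -1.5, 0], 8], [[0, 0, 0], [0, 0, 0], 8], [[0, 0, 0], [0, 0, 0], 8]]'

```text
clock: 19.85
tool_pos: [0.5531, -0.076, 0.1864]
eef_rot: [0.022, 0.706, -0.022, 0.708]
contact_force: [-0.1, 0.0, -0.4]
opening: 0.764
```

drive_tool --deltas '[[[0, 0, 0], [0, 0, 0], 8], [[0, 0, 0], [0, 0, 0], 8], [[0, 0, 0], [0, 0, 0], 8]]'

```text
clock: 20.1
tool_pos: [0.5514, -0.074, 0.1837]
eef_rot: [0.021, 0.708, -0.02, 0.706]
contact_force: [-0.2, -0.6, -0.4]
opening: 0.907
```

```bash
python3 - <<'E'
from h import *
import pickle
w=snap("wrist");st=r.get_state();p=st["tool_pos"];print("tool",p[:2]@xd,p[:2]@yd,p[2],st["clock"])
h=cv2.cvtColor(w["im"],cv2.COLOR_RGB2HSV)
for nm,hue in(("red",0),("blue",113)):
    hh,l,L=line(w,hue)
    for i,s,ce in L:
        if 100<s[4]<300: a=arrow(w,hue,i,l);print(nm,s,"as clip",np.round(a,1),deck(w,*a,.033),"as top",deck(w,*ce,.0675))
for nm,x in (("red",(0.0695,.6085)),("blue",(.0115,.5761)),("white",(-.0475,.5947))):
    u,v=proj(w,[*(x[0]*xd+x[1]*yd),.0675]);u=int(round(u));v=int(round(v))
    S=[np.median(h[y,u-3:u+4],axis=0) for y in range(v-9,v+10)]
    print(nm,u,v,[(y,int(a[1]),int(a[2])) for y,a in zip(range(v-9,v+10),S)])
    print([ (y,deck(w,u,y,.0675)[1]) for y in range(v-2,v+3)])
si=snap("side");sc=snap("scene")
a=cv2.resize(si["im"][170:300,190:390],(600,390),interpolation=2)[:,:400]
cv2.imwrite("pics/fin.png",np.vstack([np.hstack([w["im"][:300,130:530],cv2.resize(si["im"][190:310,210:370],(400,300),interpolation=2)]),np.hstack([cv2.resize(sc["im"][145:235,200:320],(400,290),interpolation=2),cv2.resize(sc["im"][170:270,250:350],(400,290),interpolation=2)])])[:,:,::-1])
E
```

```text
tool 0.0402256203879012 0.5550916206503176 0.18380217260521364 20.15
[((221, 227, 16, 21, 234), array([227.1, 237.1])), ((237, 231, 28, 21, 532), array([251.4, 241.2])), ((238, 254, 26, 7, 175), array([250.4, 256.9]))]
red [221 227  16  21 234] as clip [227.1 239.1] [0.0959 0.6083] as top [0.09   0.5938]
red [238 254  26   7 175] as clip [250.4 256.4] [0.073  0.6267] as top [0.0697 0.6127]
[((303, 199, 26, 17, 236), array([316.1, 210.5])), ((280, 200, 15, 16, 177), array([285.4, 207.7])), ((302, 218, 27, 8, 184), array([314.9, 221.8]))]
blue [303 199  26  17 236] as clip [316.1 209.9] [0.008  0.5779] as top [0.0116 0.5691]
blue [280 200  15  16 177] as clip [285.4 207.9] [0.038 0.576] as top [0.0384 0.5666]
blue [302 218  27   8 184] as clip [314.9 221.4] [0.009  0.5896] as top [0.0124 0.5794]
red 251 253 [(244, 184, 232), (245, 183, 235), (246, 183, 239), (247, 183, 238), (248, 184, 238), (249, 185, 238), (250, 201, 239), (251, 122, 220), (252, 11, 255), (253, 12, 255), (254, 147, 238), (255, 197, 236), (256, 190, 236), (257, 187, 237), (258, 188, 239), (259, 192, 234), (260, 163, 1
[... 370 characters left out ...]
, 164, 212), (221, 160, 212), (222, 160, 213), (223, 162, 217), (224, 159, 184), (225, 128, 167), (226, 9, 226), (227, 5, 211)]
[(216, np.float64(0.5741)), (217, np.float64(0.575)), (218, np.float64(0.5759)), (219, np.float64(0.5768)), (220, np.float64(0.5777))]
white 382 238 [(229, 8, 225), (230, 5, 238), (231, 5, 240), (232, 3, 244), (233, 3, 243), (234, 3, 243), (235, 3, 245), (236, 0, 255), (237, 11, 166), (238, 9, 54), (239, 17, 42), (240, 11, 233), (241, 3, 251), (242, 4, 243), (243, 4, 242), (244, 4, 245), (245, 2, 255), (246, 10, 131), (247, 10, 51)]
[(236, np.float64(0.5924)), (237, np.float64(0.5934)), (238, np.float64(0.5943)), (239, np.float64(0.5952)), (240, np.float64(0.5962))]
```

View pics/fin.png

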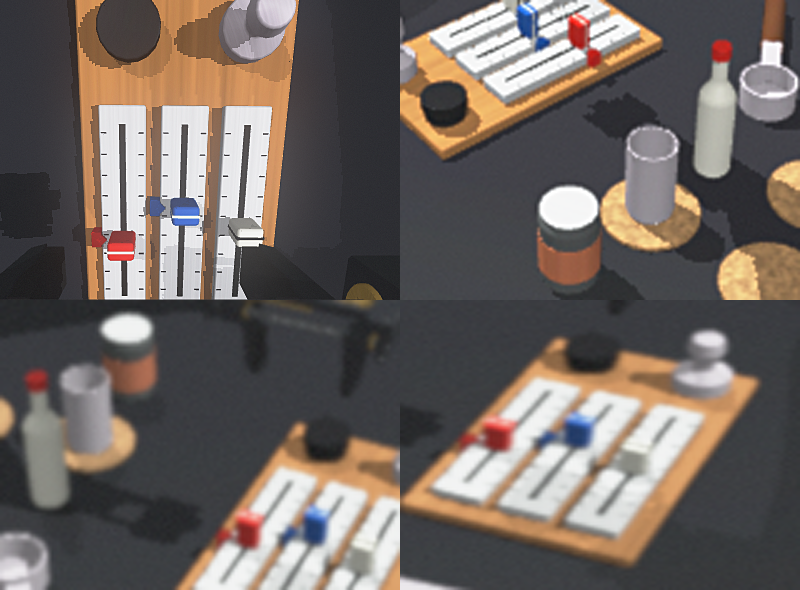

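Everything is in place: red is within 0.3 mm of its clip, blue within about 1.2 mm, white unmoved, and the cup upright on the mat with the robot clear.

```bash
python3 -c "
from plant import r
print(r.get_state()['qd'].round(3));print(r.finish_job())"
```

```text
[ 0.003 -0.005  0.002 -0.005 -0.002  0.004  0.002]
the job is handed in; nothing more can be done
None
```

The job is handed in at about 20 s on the clock. The cup was lifted off the red track before red was touched and set down on the nearest cork mat. Both faders were then slid to their clips.

**Last checks (wrist view just before hand-in):**

| Item | Result |
|---|---|
| Red line to clip | about 0.2 mm (limit 4 mm) |
| Blue line to clip | about 1.2 mm (limit 4 mm) |
| White fader | 0.5947 m along the deck, same as at the start |
| Cup | upright on the mat, about 3 mm off centre going by the tool's position when it was set down |
| Bystanders | those visible in the last pictures (tin, spray, tamper, leveller, portafilter) look unmoved, judged by eye; the bowl, jug and glass were not in the last crops |
| Robot | clear of everything |

**What failed or disagreed:**
- **First grasp:** it closed above the cup and caught nothing; the cup did not move. Two camera views showed the real fingertips about 35 mm higher than the stated tool geometry. I lowered every later grasp by that amount, and all of those held.
- **Verdict:** the hand-in call reported none, so the outcome rests on these measurements.

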